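Level the counter riser shelf with a spirit level and hold the level down

ROBOT

A 7-joint arm with a two-finger parallel gripper is mounted at the origin on the work surface. World frame = base frame: x ahead of the robot, y to its left, z up, the work surface at z = 0. Lengths are in m, angles in rad, forces in N, time in s.
With the tool pointing down it reaches from about 0.425 to 0.825 m from the base axis. Payload 3.6 kg.
Tool frame: the origin (TCP) lies where the fingers leave the gripper's body, on its centre line; the fingertips stand 73 mm ahead of it and the grasp point (between the pads) lies 54 mm ahead of it; x points along the fingers, y is the direction in which the jaws open and shut, and the axes are right-handed (so a half turn about x gives the same grasp; the last joint's range is limited). The gripper opens to 85 mm and grips with 20 to 120 N. Pads are 22 mm wide; open, the fingers measure 114 mm over their backs; the gripper's body (76 mm by 85 mm) begins 54 mm behind the grasp point. The pads swing forward as they close: fully open they stand 13 mm farther back than shut.
Start: joints at [-1.165, 0.615, -0.013, 1.423, 0.008, 1.103, -0.04], TCP at [0.272, 0.59, 0.304] pointing down, gripper open.
Joint ranges: [-3.12, 3.12], [-0.3, 2.06], [-1.34, 1.32], [0.26, 2.42], [-1.36, 4.5], [0.01, 1.98], [-2.84, 2.84]. Speed limits (rad/s): [2.79, 2.79, 3.14, 3.14, 3.14, 3.14, 3.14].

INTERFACE

Orientations are given as a unit quaternion [x, y, z, w].
In Python, from station import arm, snapshot, camera_info, ticket gives the robot as it stands. Calls block until the motion is done:
- arm.movep(position, orientation): joint-space move of the TCP to a pose.
- arm.line_to(position, velocity=0.15, ori=None): straight line of the TCP; ori=None keeps the orientation; velocity is the mean speed in m/s.
- arm.move_j(angles): joint-space move.
- arm.move_gripper(opening, effort=None): opening from 0.0 (shut) to 1.0 (fully open); effort is the grip in N (None keeps the last); returns when the fingers have stopped.
- arm.pause(seconds).
- arm.ik(position, orientation): joint angles nearest the present ones, or None.
- snapshot(name): name is "side" or "top" or "wrist"; returns the picture (480x640x3 uint8, blue, green, red); there is no depth.
- camera_info(name): a dict with "fx", "fy", "cx", "cy" (pixels), "R" (3x3) and "t" (3): a world point X has camera coordinates R X + t; the wrist camera has in their place "T_tool_cam" (4x4, takes a point from camera to tool coordinates, whose origin is the TCP and whose axes are the tool frame's). Camera axes: x right, y down, z forward; pixel columns grow to the right and rows downward; lengths in m; the calibration is good to about 2 mm. A picture is of the moment at which its call begins: read the wrist's pose just before it. camera_info takes no time and is no camera call.
A pose or a line that the arm cannot do raises arm.MotionError and nothing moves.
- ticket.finish_job(): hands the job in, once; it reports no verdict.
Readings, each from a call of its own:
- arm.read_time(): time.
- arm.read_joint_positions(): joint angles.
- arm.read_dq(): joint speeds.
- arm.read_effort(): joint torques, N m.
- arm.read_tool_pos(): TCP position.
- arm.read_eef_rot(): TCP orientation.
- arm.read_ft_force(): force on the tool from outside, world axes, zero at the start.
- arm.read_wrist_torque(): the same for the moment, N m.
- arm.read_opening(): opening from 0.0 (shut) to 1.0 (fully open).
Only numpy, scipy, OpenCV 4.12 (cv2) and the standard library are available. Lean on these libraries where they do the work, as an engineer would, in place of code of your own. Each camera call takes 0.05 s, during which the arm holds its last target.

TASK

Lay the spirit level lengthwise on the white riser shelf and let go of it, then turn the black knob of the shelf's levelling foot until the bubble rests between the two lines. Then press the level down onto the shelf with a firm fingertip push, not a heavy shove, and finish still pressing, with the bubble still between its lines. Leave the pots, jar and other things on the counter where they stand.

Things in the scene. Friction and masses are not known exactly. Their poses are not given: they have to be found in the camera images.
- level_center (a point): Centre (half-way up, z up) of the loose spirit level: aluminium bar 180 mm long (x), 26 wide (y), 40 tall (z), about 0.26 kg, starting upright on the counter to the robot's left. The yellow-green vial with two thin black cross lines lies in a window in the middle 66 mm of its top; the top's ends (36 to 90 mm from the middle) are solid metal. It works either way round.
- bubble_mid (a point): Middle of the pale bubble (17 mm long) in the vial. It slides along the level's x, 18 mm above level_center, and is over it when the level is horizontal. It drifts to the HIGHER end, 0.25 mm per milliradian of tilt, 22 mm at most, and settles in about 1 s. The black lines are 22 mm apart: the bubble is between them when within about 2.5 mm of the middle.
- shelf_top (a point): On the top face of the white riser shelf, mid-width, 120 mm from its hinge: a good place for the level's middle. x: along the board towards its levelling foot; z: up, square to it. Board 120 mm wide (y), from 132 mm behind to 212 mm ahead of this point, top about 55 mm above the counter when level. It pivots on two fixed feet at the hinge end; the foot end starts too low by 0.02 to 0.06 rad.
- foot_knob (a point): Centre of the black round knob of the levelling foot, 44 mm diameter, 30 tall, axis vertical, top 102 mm above the counter, over the shelf's foot end, 165 mm along x from shelf_top. It never rises or falls. Clockwise from above raises the foot end: 0.025 rad of tilt (6.25 mm of bubble) per rad turned. It needs 0.8 to 2.4 rad (perhaps regrasping), about 0.2 N m, and stays where left.
- pot_a_mid (a point): Bystander, leave alone: brass round-bellied pot with a spoon in it, 104 mm across, 90 mm tall; this point is its centre, half-way up.
- pot_b_mid (a point): Bystander, leave alone: a second, identical brass pot; this point is its centre, half-way up.
- jar_mid (a point): Bystander, leave alone: amber glass jar with a red lid, 68 mm across, 100 mm tall; this point is its centre, half-way up.
- squeeze_mid (a point): Bystander, leave alone: white squeeze bottle, 48 mm across, 140 mm tall; this point is its centre, half-way up.
- tub_mid (a point): Bystander, leave alone: lidded white food tub, 136 x 91 x 57 mm; this point is its centre, half-way up.
- carton_mid (a point): Bystander, leave alone: small cardboard carton, 60 x 90 x 45 mm; this point is its centre, half-way up.
- tin_mid (a point): Bystander, leave alone: plain steel tin, 60 mm across, 75 mm tall; this point is its centre, half-way up.
Not all that is in view belongs to the job. Of the things that look like the part that bears level_center, the smallest one is meant.

How it is judged:
By the outcome, as a careful person would: the job done as asked, in the order asked, and still so for the second after the job is handed in, while the arm keeps its last pose, push and grip.
It also fails if it takes over 72 s, if anything falls off the work surface, if the arm or the gripper's body presses on something with over 40 N, if the wrist force passes 120 N, or if a joint passes its speed limit or range.

## Working session

There is one attempt and no reset: what is moved stays moved. The work goes in short steps, each a Python script; the robot and the scene stay as the last script left them, time stands still between calls to the robot, and variables do not carry over. Pictures are saved under pics/ and viewed, and the job is handed in when it is done.

```bash
ls; mkdir -p pics; python3 - <<'E'
from station import arm,snapshot,camera_info
import cv2
for n in("side","top","wrist"):
    cv2.imwrite(f"pics/{n}0.png",snapshot(n)); c=camera_info(n); print(n,c)
print(arm.read_time(),arm.read_tool_pos(),arm.read_eef_rot(),arm.read_opening(),arm.read_ft_force())
E
```

```text
pics
side {'fx': 573.5019535230605, 'fy': 573.5019535230605, 'cx': 313.7402024061049, 'cy': 241.1112686932918, 'R': array([[ 0.99203875, -0.12347924, -0.02473856],
       [-0.08196647, -0.48397465, -0.87123478],
       [ 0.09560657,  0.86632639, -0.49024276]]), 't': array([-0.53064674,  0.18802918,  1.40486489])}
top {'fx': 543.2195650799238, 'fy': 543.2195650799238, 'cx': 322.214935263621, 'cy': 242.1021634071353, 'R': array([[-0.02856424, -0.99955017,  0.00914015],
       [-0.99217011,  0.02723877, -0.12188735],
       [ 0.12158355, -0.0125502 , -0.99250185]]), 't': array([0.18424437, 0.55486588, 1.63715732])}
wrist {'fx': 338.45189699368547, 'fy': 338.45189699368547, 'cx': 315.6171910702944, 'cy': 239.9079767171824, 'T_tool_cam': array([[ 2.98821740e-04, -2.74492012e-01,  9.61589333e-01,
        -7.04256419e-02],
       [ 9.99999670e-01,  8.08186259e-04, -8.00559725e-05,
         1.17356588e-03],
       [-7.55168561e-04,  9.61589040e-01,  2.74492163e-01,
        -6.92812071e-02],
       [ 0.00000000e+00,  0.00000000e+00,  0.00000000e+00,
         1.00000000e+00]])}
0.15 [0.27181756 0.58994599 0.30299823] [ 0.15076738  0.69084964 -0.15215195  0.69054019] 0.9970719279406304 [-0.31725351  0.45590028  0.43494938]
```

View pics/side0.png

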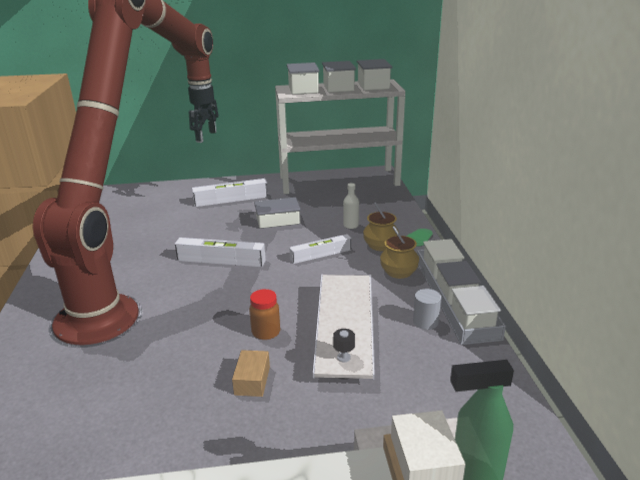

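View pics/top0.png

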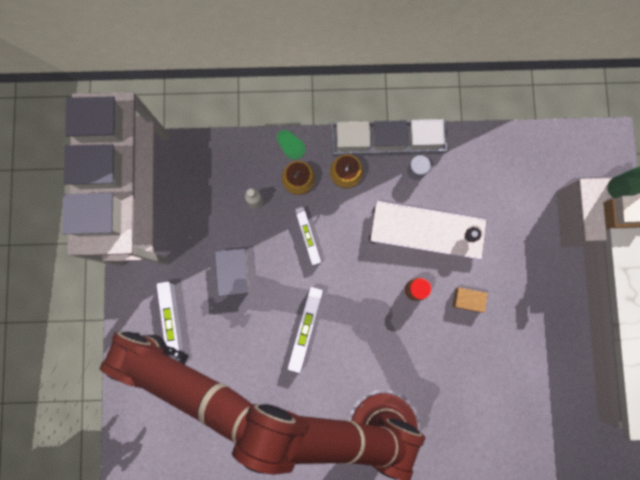

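View pics/wrist0.png

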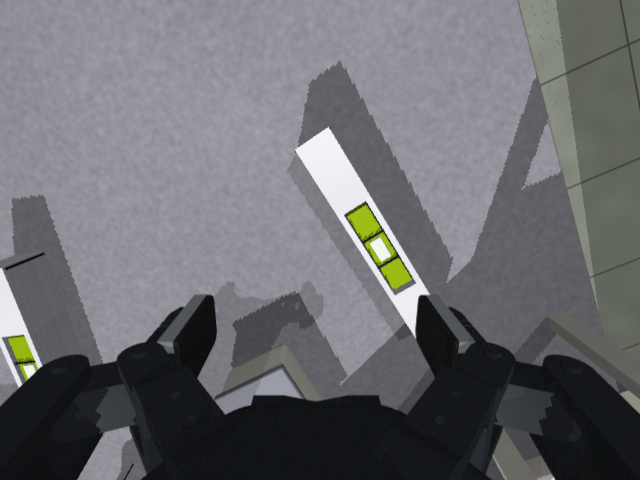

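The smallest of the three levels is at top (308,236) / side (321,249). The shelf is at top (372–486, 202–257), with the knob at (473,234). Measuring these now.

```bash
cat > h.py <<'E'
import numpy as np, cv2
from station import arm,snapshot,camera_info,ticket
from scipy.spatial.transform import Rotation as Ro
def ray(cam,uv):
    c=camera_info(cam) if isinstance(cam,str) else cam
    d=np.array([(uv[0]-c['cx'])/c['fx'],(uv[1]-c['cy'])/c['fy'],1.0])
    R=np.array(c['R']);t=np.array(c['t']); return -R.T@t, R.T@d
def onz(cam,uv,z):
    o,d=ray(cam,uv); return o+d*(z-o[2])/d[2]
def tri(uv1,uv2,c1='top',c2='side'):
    o1,d1=ray(c1,uv1);o2,d2=ray(c2,uv2)
    A=np.stack([d1,-d2],1); s=np.linalg.lstsq(A,o2-o1,rcond=None)[0]
    p,q=o1+s[0]*d1,o2+s[1]*d2; return (p+q)/2,np.linalg.norm(p-q)
def wristcam(pos=None,q=None):
    c=camera_info('wrist'); pos=arm.read_tool_pos() if pos is None else pos; q=arm.read_eef_rot() if q is None else q
    T=np.eye(4);T[:3,:3]=Ro.from_quat(q).as_matrix();T[:3,3]=pos
    M=np.linalg.inv(T@np.array(c['T_tool_cam'])); return dict(c,R=M[:3,:3],t=M[:3,3])
def proj(c,X):
    c=camera_info(c) if isinstance(c,str) else c
    p=np.array(c['R'])@X+np.array(c['t']); return np.array([c['fx']*p[0]/p[2]+c['cx'],c['fy']*p[1]/p[2]+c['cy']])
def down(yaw):  # jaws (tool y) along world direction yaw; tool x down
    x=np.array([0,0,-1.]);y=np.array([np.cos(yaw),np.sin(yaw),0]);return Ro.from_matrix(np.stack([x,y,np.cross(x,y)],1)).as_quat()
E
python3 - <<'E'
from h import *
for n,rois in (('top',{'level':(285,200,330,272),'shelf':(365,195,495,265)}),('side',{'level':(285,230,356,268),'shelf':(305,268,380,385)})):
    im=cv2.imread(f'pics/{n}0.png');hsv=cv2.cvtColor(im,cv2.COLOR_BGR2HSV)
    for k,(a,b,c,d) in rois.items():
        s=hsv[b:d,a:c]; 
        m=((s[...,1]<40)&(s[...,2]>185)).astype(np.uint8)
        if k=='level': m|=((s[...,0]>25)&(s[...,0]<50)&(s[...,1]>120)).astype(np.uint8)
        cs=cv2.findContours(m,cv2.RETR_EXTERNAL,cv2.CHAIN_APPROX_NONE)[0]
        cc=max(cs,key=cv2.contourArea); r=cv2.minAreaRect(cc); bp=cv2.boxPoints(r)+[a,b]
        print(n,k,np.round(bp,1).tolist(),cv2.contourArea(cc))
        if n=='top':
            z=.04 if k=='level' else .05
            print(np.round([onz('top',p,z) for p in bp],4).tolist())
        g=((s[...,0]>25)&(s[...,0]<50)&(s[...,1]>120)).astype(np.uint8)
        if k=='level':
            M=cv2.moments(g,True);print('vial',M['m10']/M['m00']+a,M['m01']/M['m00']+b)
    # knob
    a,b,c,d=(460,222,486,246) if n=='top' else (328,325,362,356)
    g=(hsv[b:d,a:c,2]<70).astype(np.uint8)
    cc=max(cv2.findContours(g,cv2.RETR_EXTERNAL,cv2.CHAIN_APPROX_NONE)[0],key=cv2.contourArea)
    print('knob',cv2.minEnclosingCircle(cc),cv2.boundingRect(cc),(a,b))
    z=np.array(im);x=cv2.resize(z[190:280,280:500] if n=='top' else z[220:390,220:440],None,fx=3.6,fy=3.6,interpolation=2);cv2.imwrite(f'pics/{n}0z.png',x)
E
```

```text
top level [[295.0, 212.6], [304.1, 209.7], [320.9, 261.7], [311.8, 264.7]] 405.5
[[0.6528, 0.2499, 0.04], [0.6612, 0.2217, 0.04], [0.4988, 0.1745, 0.04], [0.4906, 0.2024, 0.04]]
vial 307.40909090909093 235.25
top shelf [[369.8, 240.3], [376.5, 200.2], [488.4, 218.9], [481.7, 258.9]] 3930.0
[[0.5593, 0.0238, 0.05], [0.6828, -0.0016, 0.05], [0.6155, -0.3428, 0.05], [0.4929, -0.3143, 0.05]]
knob ((12.0, 12.5), 6.500100135803223) (6, 6, 13, 13) (460, 222)
side level [[289.7, 246.6], [344.8, 233.9], [348.5, 249.9], [293.4, 262.6]] 750.5
vial 320.3 242.5
side shelf [[312.9, 373.6], [315.4, 274.1], [375.5, 275.6], [373.0, 375.1]] 4154.5
knob ((15.5, 15.0), 11.80052375793457) (6, 5, 20, 22) (328, 325)
```

```bash
sleep 1; ls pics
```

```text
side0.png
side0z.png
top0.png
top0z.png
wrist0.png
```

View pics/top0z.png

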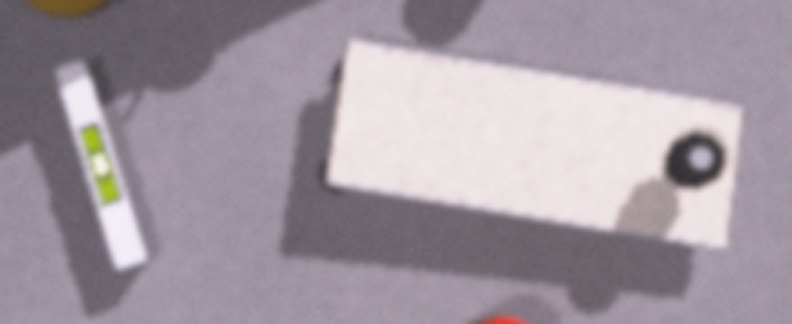

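View pics/side0z.png

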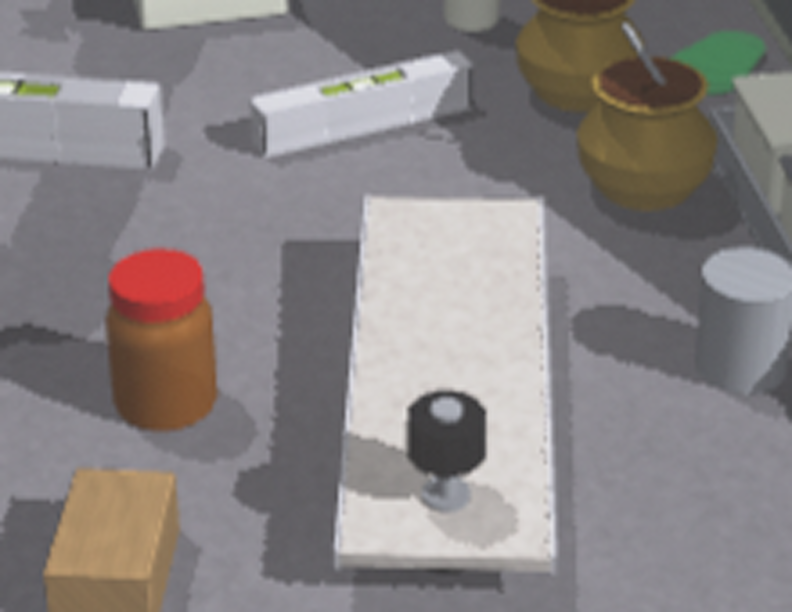

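```bash
python3 - <<'E'
from h import *
print('level vial',onz('top',(307.4,235.3),.04),tri((307.4,235.3),(320.3,242.5)))
print('knob',onz('top',(472,234.5),.102),tri((472,234.5),(343.5,340)))
print('axis ang level',np.arctan2(.2499-.2024,.6528-.4906), np.arctan2(.2217-.1745,.6612-.4988))
for a in[((.5593,.0238),(.4929,-.3143)),((.6828,-.0016),(.6155,-.3428))]: print(np.arctan2(a[1][1]-a[0][1],a[1][0]-a[0][0]))
print(arm.ik([.58,.21,.3],down(0)))
E
```

```text
level vial [0.58121195 0.21352488 0.04      ] (array([0.58133676, 0.21356029, 0.03800072]), np.float64(0.00029173608711192213))
knob [ 0.56186022 -0.27429002  0.102     ] (array([ 0.56388445, -0.27915533,  0.08529411]), np.float64(0.00026340958323724874))
axis ang level 0.28488278887193924 0.2828480356968348
-1.764719876007612
-1.765541467091067
[-0.56217864  0.57890284  0.30032561  1.53837754 -0.1873933   1.05271852
 -0.21490297]
```

Level centre measures (0.581, 0.2135) at 38 mm (40 expected), with its axis at 0.284 rad. Knob is about (0.563, -0.277) and the shelf x axis heads -1.765 rad. The shelf's ends agree with the board sizes given. Next I'll look from above the level with the wrist camera and check IK for both yaws.

```bash
python3 - <<'E'
from h import *
d=np.array([np.cos(-1.765),np.sin(-1.765)])
st=np.array([.563,-.277])-.165*d; print('shelf_top',st)
for y in (.284+np.pi/2,.284-np.pi/2): print('lvl',y,np.round(arm.ik([.581,.2135,.25],down(y)),2))
for y in (-1.765+np.pi/2,-1.765-np.pi/2):
    for p in(st,[.563,-.277]):
        q=arm.ik([*p,.25],down(y)); print('shelf',y,None if q is None else np.round(q,2))
y=.284-np.pi/2
arm.movep([.581,.2135,.26],down(y))
c=wristcam(); cv2.imwrite('pics/w1.png',snapshot('wrist')); print(arm.read_time(),arm.read_tool_pos(),arm.read_joint_positions())
E
```

```text
shelf_top [ 0.59484256 -0.11510173]
lvl 1.8547963267948966 [-0.29  0.62 -0.16  1.58  0.12  0.94  1.36]
lvl -1.2867963267948965 [-0.74  0.68  0.61  1.6  -0.44  1.   -1.28]
shelf -0.19420367320510334 [-0.1   0.63  0.43  1.64 -0.31  0.94  0.24]
shelf -0.19420367320510334 [ 0.05  0.71  0.67  1.57 -0.49  1.03  0.66]
shelf -3.3357963267948962 [-0.43  0.86  1.13  1.65 -0.83  1.19 -2.43]
shelf -3.3357963267948962 [-0.14  0.89  1.13  1.58 -0.84  1.23 -2.18]
1.9833 [0.58053045 0.21528918 0.25981603] [-0.74053368  0.674471    0.60920166  1.58765873 -0.43474017  1.01838685
 -1.28613508]
```

View pics/w1.png

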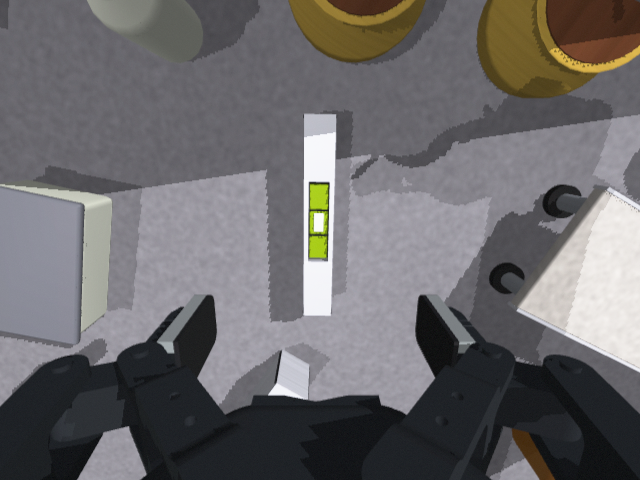

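The wrist view shows the level upright in the image, ends at rows 114 and 315, vial centre (319,222), the pads clear on both sides. Refining from this picture, then grasping.

```bash
python3 - <<'E'
from h import *
c=wristcam(); im=cv2.imread('pics/w1.png')
P={k:onz(c,uv,.04) for k,uv in dict(tl=(303.5,114),tr=(336.5,114),bl=(303.5,315.5),br=(331.5,315.5),vial=(318.7,221.5)).items()}
for k,v in P.items(): print(k,v.round(4))
m=sum(P[k] for k in('tl','tr','bl','br'))/4; print('mid',m)
a=(P['tl']+P['tr'])/2-(P['bl']+P['br'])/2; print('len',np.linalg.norm(a),'ang',np.arctan2(a[1],a[0]), 'w',np.linalg.norm(P['tl']-P['tr']),np.linalg.norm(P['bl']-P['br']))
# shelf corners visible
E
```

```text
tl [0.6669 0.2519 0.04  ]
tr [0.6744 0.2264 0.04  ]
bl [0.4931 0.2023 0.04  ]
br [0.5007 0.1767 0.04  ]
vial [0.5853 0.2148 0.04  ]
mid [0.58378629 0.21435845 0.04      ]
len 0.18066819454145222 ang 0.2782449092284172 w 0.026596088959499355 0.026708717685487073
```

```bash
python3 - <<'E'
from h import *
y=.280-np.pi/2; q=down(y); p=np.array([.583,.2142])
arm.move_gripper(.75,30)
arm.line_to([*p,.16],.2,q); arm.line_to([*p,.080],.1)
print(arm.read_ft_force())
arm.move_gripper(0.,40); print(arm.read_opening(),arm.read_ft_force())
arm.line_to([*p,.25],.2); print(arm.read_opening(),arm.read_ft_force(),arm.read_tool_pos(),arm.read_time())
cv2.imwrite('pics/w2.png',snapshot('wrist'))
E
```

```text
[ 0.30464133 -0.69895557  0.23532537]
0.2994522399780734 [-0.6317818  -0.19642698  2.46450419]
0.29780758055908707 [-0.82402085  0.65932348 -2.59420582] [0.58188883 0.21427122 0.24833727] 5.3583
```

View pics/w2.png

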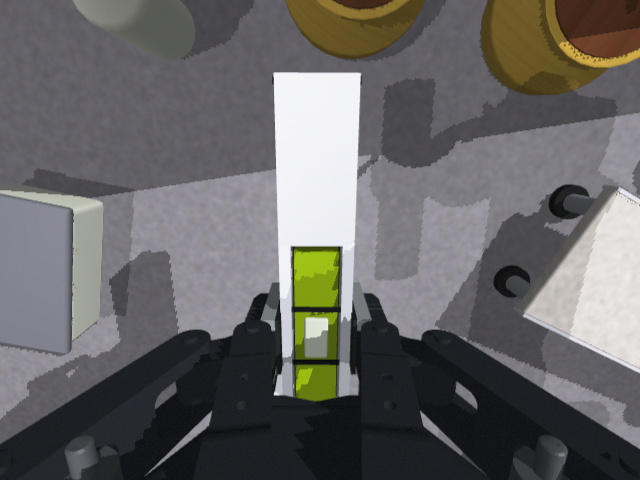

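Held square and centred: vial lines at rows 310 and 362, weight about 2.6 N. Carrying it to the shelf and lowering until contact, pitched 0.04 rad to suit the tilt.

```bash
python3 - <<'E'
from h import *
d=np.array([np.cos(-1.765),np.sin(-1.765),0]); a=np.cross([0,0,1],d)
q=(Ro.from_rotvec(.04*a)*Ro.from_quat(down(-1.765+np.pi/2))).as_quat()
p=np.array([.5948,-.1151])-.006*d[:2]
arm.movep([*p,.25],q); arm.line_to([*p,.145],.12)
arm.pause(.2); f0=arm.read_ft_force(); print('f0',f0,arm.read_tool_pos())
z=.145
while z>.118:
    z-=.002; arm.line_to([*p,z],.03); f=arm.read_ft_force()
    if f[2]-f0[2]>2.5: break
print(z,f,arm.read_tool_pos(),arm.read_time())
if z>.12:
    arm.move_gripper(.7); arm.pause(.3)
    arm.line_to([*p,.26],.2)
    cv2.imwrite('pics/w3.png',snapshot('wrist')); 
    cv2.imwrite('pics/side3.png',snapshot('side'))
    print(arm.read_tool_pos(),arm.read_time())
E
```

```text
f0 [-0.13444661  0.12859497 -2.44397682] [ 0.59636868 -0.10932891  0.14584945]
0.12899999999999998 [-1.10155672  0.27596668  5.35609008] [ 0.59626746 -0.1094784   0.13051314] 9.9333
[ 0.59508234 -0.10891439  0.25819366] 11.5667
```

View pics/w3.png

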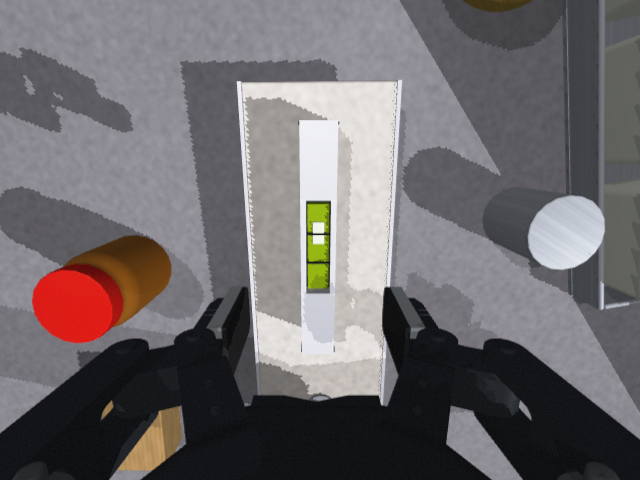

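View pics/side3.png

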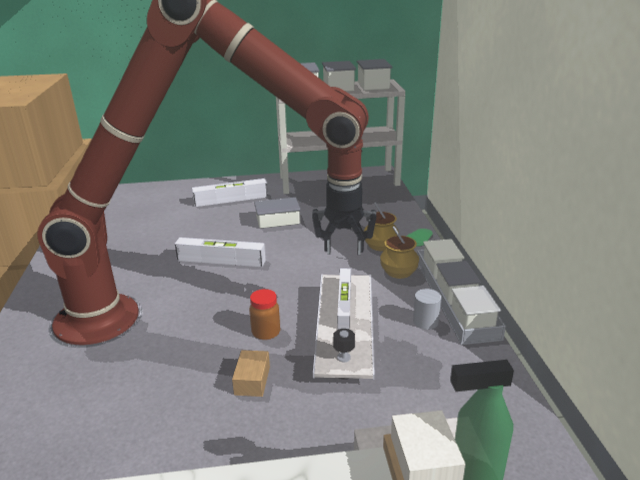

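The level lies lengthwise on the shelf, let go. Its lines are near rows 234.5 and 263 and the bubble near row 232, about 12 mm to the hinge side, so the foot end is low and needs about 2 rad. Moving over the knob to refine its position.

```bash
cat >> h.py <<'E'
def bubble(im,roi):
    a,b,c,d=roi; s=cv2.cvtColor(im[b:d,a:c],cv2.COLOR_BGR2HSV)
    g=((s[...,0]>25)&(s[...,0]<50)&(s[...,1]>120)).astype(np.uint8)
    x,y,w,h=cv2.boundingRect(g); xs=slice(x+w//4,x+w-w//4)
    val=s[y:y+h,xs,2].mean(1); sat=s[y:y+h,xs,1].mean(1)
    return b+y,h,val.round(),sat.round()
E
python3 - <<'E'
from h import *
r=bubble(cv2.imread('pics/w3.png'),(296,190,340,300)); print(r[0],r[1]); print(r[2].astype(int).tolist(),r[3].astype(int).tolist(),sep='\n')
arm.movep([.563,-.277,.24],down(-.194+1.0)); c=wristcam(); im=snapshot('wrist'); cv2.imwrite('pics/w4.png',im)
print(arm.read_joint_positions().round(3),arm.read_tool_pos(),arm.read_time())
np.savez('c4.npz',R=c['R'],t=c['t'])
E
```

```text
202 87
[60, 77, 153, 185, 185, 185, 185, 185, 185, 185, 184, 184, 184, 181, 182, 184, 184, 184, 184, 164, 198, 229, 234, 233, 233, 234, 234, 234, 233, 231, 208, 123, 32, 203, 234, 232, 233, 234, 234, 234, 235, 224, 197, 184, 184, 184, 183, 184, 184, 184, 182, 179, 181, 182, 183, 182, 180, 166, 144, 90, 27, 79, 154, 181, 183, 182, 183, 182, 182, 182, 183, 180, 178, 176, 169, 161, 158, 158, 155, 153, 153, 153, 153, 153, 153, 148, 126]
[202, 223, 226, 226, 226, 227, 226, 227, 227, 227, 228, 227, 227, 228, 227, 227, 228, 227, 227, 181, 51, 23, 20, 21, 20, 20, 21, 21, 21, 20, 21, 17, 28, 31, 23, 22, 22, 23, 22, 23, 24, 47, 128, 231, 230, 230, 231, 230, 229, 229, 229, 231, 228, 229, 227, 230, 230, 227, 228, 200, 22, 162, 219, 230, 228, 229, 228, 229, 229, 229, 228, 228, 228, 229, 227, 227, 226, 228, 225, 229, 228, 227, 229, 225, 228, 229, 122]
[ 0.419  0.642  0.002  1.573 -0.003  0.928  1.23 ] [ 0.56359402 -0.27534705  0.23959916] 12.6167
```

View pics/w4.png

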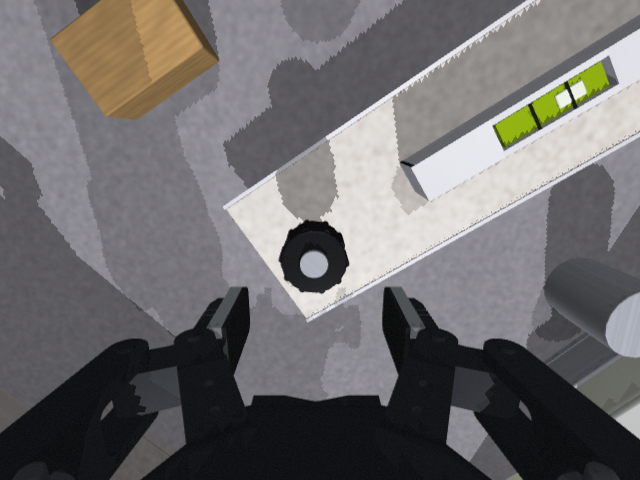

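The picture shows the knob's grey cap at (314,264), rim spanning 279–349 × 220–294, and the vial in view at top right. Placing: bubble edges at rows 222–244 against lines 234/262 gives 11.7 mm of offset, so about 1.87 rad clockwise.

```bash
python3 - <<'E'
from h import *
c=dict(camera_info('wrist'),**np.load('c4.npz')); im=cv2.imread('pics/w4.png')
K=onz(c,(314,264),.102); print('cap',K)
for p in[(279.5,258),(349,256),(314,220.5),(314,294)]: print(onz(c,p,.102).round(4))
q=down(-.194+1.0); p=K[:2]; 
arm.move_gripper(.9,40)
arm.line_to([*p,.20],.15,q)
c=wristcam(); im=snapshot('wrist'); cv2.imwrite('pics/w5.png',im); np.savez('c5.npz',R=c['R'],t=c['t'])
print(arm.read_tool_pos(),arm.read_opening())
E
```

```text
cap [ 0.56765374 -0.27964882  0.102     ]
[ 0.5492 -0.2929  0.102 ]
[ 0.5794 -0.2595  0.102 ]
[ 0.5467 -0.2596  0.102 ]
[ 0.583  -0.2944  0.102 ]
[ 0.56799792 -0.27974815  0.20056719] 0.9005372291454651
```

View pics/w5.png

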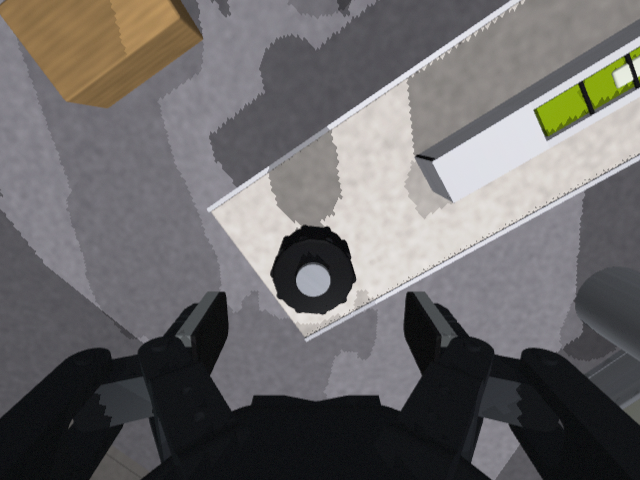

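```bash
python3 - <<'E'
from h import *
c=dict(camera_info('wrist'),**np.load('c5.npz')); im=cv2.imread('pics/w5.png')
v=cv2.cvtColor(im,cv2.COLOR_BGR2GRAY)[255:310,285:340]; s=(v>120).astype(np.uint8)
n,l,st,ce=cv2.connectedComponentsWithStats(s); print(st,ce)
g=cv2.imread('pics/top0.png')
m=(cv2.cvtColor(g,cv2.COLOR_BGR2GRAY)[225:245,462:484]); b=(m>70)&(m<200)
print(m[4:16,4:20])
for uv in [(313,280)]:
    for z in(.102,.105): print(onz(c,uv,z))
for z in(.102,.105): print('top',onz('top',(474.5,233.5),z))
E
```

```text
[[   0    0   55   55 2098]
 [  11    9   34   33  864]
 [   0   48   10    7   37]
 [  47   49    8    6   26]] [[26.79885605 27.06291706]
 [27.76736111 25.00231481]
 [ 3.13513514 52.21621622]
 [51.69230769 52.42307692]]
[[183 136 101  82  71  64  62  65  73  75  71  74 103 139 177 209]
 [149  92  66  60  57  69  83  97 104 104  90  77  75 102 147 187]
 [116  70  56  58  64  83 113 140 150 146 127  97  73  77 116 167]
 [ 93  60  55  56  71 100 145 172 180 177 162 127  85  71  99 157]
 [ 70  54  57  59  79 115 162 183 187 186 176 142  95  68  95 155]
 [ 61  54  56  57  73 113 156 181 186 185 173 139  94  67  94 153]
 [ 61  53  55  55  66  93 137 165 177 176 157 121  82  68 102 157]
 [ 57  53  51  57  61  75 103 131 145 144 126  95  67  72 117 174]
 [ 61  52  55  55  56  58  72  86  96  95  85  70  62  91 145 197]
 [ 68  57  51  52  53  56  58  62  61  63  62  63  76 115 172 213]
 [ 91  68  56  54  56  55  55  54  58  62  73  90 118 159 198 223]
 [123  95  72  66  65  62  59  60  73  89 114 145 174 201 220 229]]
[ 0.56780247 -0.28004909  0.102     ]
[ 0.56691861 -0.27916307  0.105     ]
top [ 0.5646413  -0.28189326  0.102     ]
top [ 0.56424873 -0.28100301  0.105     ]
```

```bash
python3 - <<'E'
from h import *
q=down(-.194+1.0); p=[.5665,-.2803]
arm.line_to([*p,.20],.1,q); arm.line_to([*p,.138],.1)
f0=arm.read_ft_force(); print(f0)
arm.move_gripper(0,40); print('closed',arm.read_opening(),arm.read_ft_force(),arm.read_tool_pos(),arm.read_time())
j0=np.array(arm.read_joint_positions())
for k in (.4,.8,1.2,1.55,1.87):
    j=j0.copy(); j[6]-=k; arm.move_j(j); print(k,arm.read_opening(),arm.read_ft_force().round(1),arm.read_wrist_torque().round(2),arm.read_time())
e=arm.read_eef_rot(); y=Ro.from_quat(e).as_matrix()[:,1]; print('yaw',np.arctan2(y[1],y[0]))
cv2.imwrite('pics/side5.png',snapshot('side')[200:400,220:440])
E
```

```text
[-0.43101338 -0.44107011  0.1991215 ]
closed 0.5070050376224139 [-1.51424075  0.29381327  5.01572727] [ 0.56661983 -0.28073026  0.13903285] 14.8167
0.4 0.5002641951823352 [-1.7 -0.5  1.9] [-0.16  0.32 -0.15] 15.2833
0.8 0.5051587748165666 [-2.4 -0.4  4. ] [-0.09  0.67 -0.12] 15.75
1.2 0.5032024773785331 [-5.  -0.7  5.2] [-0.01  1.02 -0.18] 16.2167
1.55 0.5010174638542149 [-5.4  0.   5.4] [ 0.01  1.16 -0.11] 16.6417
1.87 0.5055737682807744 [-6.5  0.5  6.3] [ 0.06  1.17 -0.16] 17.05
yaw -1.0612653818733995
```

Turn went cleanly. Releasing and looking at the vial from above.

```bash
python3 - <<'E'
from h import *
arm.move_gripper(.9); p=arm.read_tool_pos(); arm.line_to([p[0],p[1],.22],.2)
d=np.array([np.cos(-1.765),np.sin(-1.765)]);st=np.array([.5962,-.1095])
arm.movep([*(st+.06*d),.22],down(-1.765+np.pi/2)); arm.move_gripper(0.,30); arm.pause(.3)
c=wristcam(); im=snapshot('wrist'); cv2.imwrite('pics/w6.png',im); np.savez('c6.npz',R=c['R'],t=c['t'])
print(arm.read_tool_pos(),arm.read_time())
E
```

```text
[ 0.58461366 -0.16838086  0.2200042 ] 19.7167
```

View pics/w6.png

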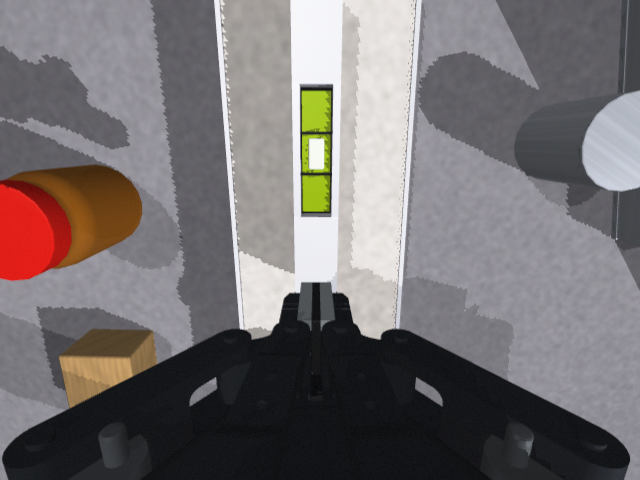

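```bash
python3 - <<'E'
from h import *
r=bubble(cv2.imread('pics/w6.png'),(290,75,345,225)); print(r[0],r[1]); print(r[2].astype(int).tolist(),r[3].astype(int).tolist(),sep='\n')
c=dict(camera_info('wrist'),**np.load('c6.npz'))
for uv in[(316.5,132),(316.5,174),(316.5,86),(316.5,215)]: print(onz(c,uv,.093))
E
```

```text
90 122
[90, 175, 205, 205, 204, 203, 203, 203, 204, 203, 203, 203, 203, 203, 203, 203, 203, 203, 203, 203, 203, 202, 200, 200, 201, 201, 201, 201, 201, 201, 201, 201, 201, 201, 201, 201, 199, 197, 187, 175, 166, 120, 55, 42, 113, 169, 187, 184, 195, 230, 238, 238, 240, 240, 240, 240, 241, 241, 240, 238, 239, 240, 239, 239, 239, 240, 240, 240, 239, 239, 240, 240, 238, 237, 238, 240, 240, 239, 231, 205, 178, 176, 126, 47, 37, 107, 162, 183, 191, 194, 194, 194, 194, 194, 194, 194, 194, 194, 194, 194, 194, 194, 194, 193, 193, 192, 192, 190, 191, 192, 192, 192, 192, 192, 191, 192, 191, 192, 191, 188, 187, 126]
[169, 202, 206, 206, 206, 205, 207, 206, 206, 206, 207, 206, 206, 206, 208, 207, 209, 209, 209, 208, 209, 208, 208, 208, 209, 209, 210, 209, 209, 209, 209, 211, 211, 212, 212, 212, 211, 211, 210, 206, 206, 174, 64, 28, 171, 207, 213, 212, 77, 27, 17, 15, 17, 17, 17, 17, 18, 18, 18, 17, 17, 18, 18, 17, 18, 18, 19, 19, 18, 19, 20, 20, 19, 18, 19, 20, 20, 24, 38, 99, 218, 219, 197, 65, 22, 178, 213, 220, 221, 221, 220, 220, 220, 220, 220, 222, 223, 222, 223, 224, 224, 223, 225, 225, 224, 224, 224, 224, 224, 224, 225, 224, 224, 224, 224, 224, 225, 225, 228, 227, 225, 217]
[ 0.60058471 -0.09324787  0.093     ]
[ 0.59617962 -0.11583044  0.093     ]
[ 0.60509106 -0.07014622  0.093     ]
[ 0.5915832  -0.13939383  0.093     ]
```

Bubble rows 138–169 and lines at 132.7 and 173.7 put it 0.2 mm from the middle, well settled. Level centre is (0.598, -0.1045). Next is the press on the solid foot-side end, 60 mm from the middle, closing on about 14 N.

```bash
python3 - <<'E'
from h import *
d=np.array([np.cos(-1.765),np.sin(-1.765)]);p=np.array([.5984,-.1045])+.060*d
q=down(-1.765+np.pi/2)
arm.line_to([*p,.19],.1,q); arm.line_to([*p,.175],.05); arm.pause(.3)
f0=arm.read_ft_force(); print(f0,arm.read_tool_pos(),arm.read_opening())
z=.175
while z>.155:
    z-=.0007; arm.line_to([*p,z],.02); f=arm.read_ft_force()-f0
    if f[2]>1: print(round(z,4),f.round(1),arm.read_tool_pos()[2])
    if f[2]>12.5: break
arm.pause(1.2); print(arm.read_ft_force()-f0,arm.read_time(),arm.read_tool_pos())
im=snapshot('wrist'); cv2.imwrite('pics/w7.png',im);cv2.imwrite('pics/side7.png',snapshot('side'))
E
```

```text
[-0.3597587   0.23371291 -0.34251384] [ 0.58694506 -0.16341842  0.17522445] -4.4535708969683816e-05
0.1708 [0.4 0.1 1. ] 0.17074660305414285
0.1673 [-0.5  0.7  4.5] 0.1677835589262115
0.1666 [-2.4  0.1  8. ] 0.16779978594271747
0.1659 [-3.1  0.5 11.2] 0.1677541816592898
0.1652 [-3.6 -0.1 15. ] 0.1677296641452819
[-3.47784433  0.15857167 14.61871359] 25.625 [ 0.58698708 -0.16338261  0.16770796]
```

View pics/w7.png

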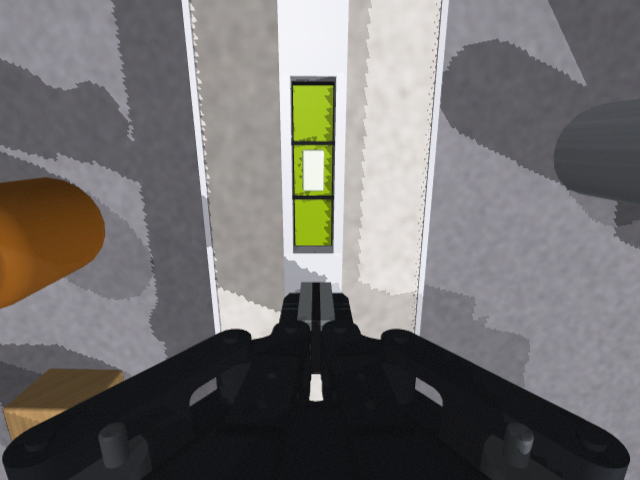

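View pics/side7.png

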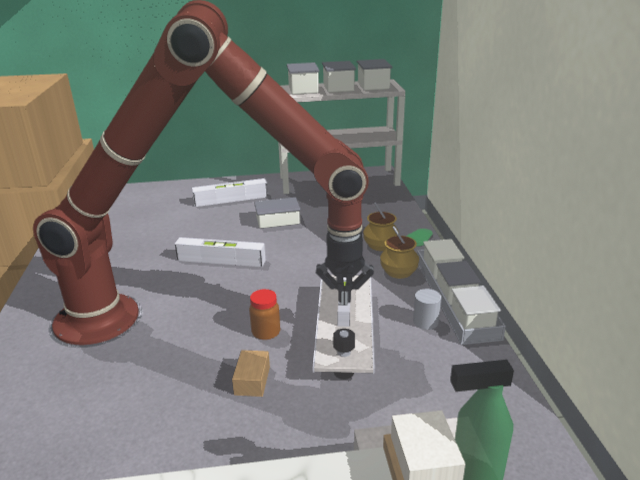

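While pressing at about 14.6 N, the bubble (rows 150–190, middle 170) sits centred between the lines (142.5 and 197.5). Bystanders are unmoved. Handing in.

```bash
python3 - <<'E'
from h import *
print(arm.read_ft_force(),arm.read_time()); ticket.finish_job()
E
```

```text
[-4.77431701  0.33916997 14.05028996] 25.725
the job is handed in; nothing more can be done
```

The job is done and handed in at 25.7 s of the 72 s allowed.

- **Placing:** I took the smallest of the three levels, laid it lengthwise on the shelf and let go of it. The bubble then sat about 11.7 mm towards the hinge end.
- **Levelling:** I turned the knob 1.87 rad clockwise in one grasp and released it. The settled bubble was 0.2 mm from the middle.
- **Pressing:** I finished with the closed fingertips pressing on the solid foot-side end of the level. The force was about 14 N downwards, with 3 to 5 N sideways.
- **Last checks:** After 1.2 s of steady pressing, the wrist view showed the bubble centred between its lines to within a pixel. In the last side view the pots, jar and other things appeared unmoved by eye; the arm hides part of that view.

No check failed. The only disagreement was the knob's position, where the wrist and top views differed by about 3 mm. I used a point between them, and sideways force stayed below 7 N while turning.

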